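Lift a hot preserving jar from the pan with spring tongs

ROBOT

A 7-joint arm with a two-finger parallel gripper is mounted at the origin on a cart in front of the work surface, level with it; the furniture and walls round the work are solid. World frame = base frame: x ahead of the robot, y to its left, z up, the work surface at z = 0. Lengths are in m, angles in rad, forces in N, time in s.
With the tool pointing down it reaches from about 0.425 to 0.875 m from the base axis. Payload 4.7 kg.
Tool frame: the origin (TCP) lies between the finger pads; the fingertips stand 14 mm ahead of it and the grasp point (between the pads) lies 5 mm behind it; z points along the fingers, y is the line along which they close (so a half turn about z gives the same grasp; the last joint's range is limited). The gripper opens to 87 mm and grips with 3 to 60 N. Pads are 19 mm wide; open, the fingers measure 117 mm over their backs; the gripper's body (75 mm by 190 mm) begins 51 mm behind the grasp point.
Start: joints at [-1.32, 0.321, -0.07, 1.45, 0.023, 1.371, -0.057], TCP at [0.153, 0.632, 0.237] pointing down, gripper open.
Joint ranges: [-2.86, 2.86], [-0.3, 2.09], [-1.38, 1.24], [0.06, 2.45], [-1.56, 4.7], [0.09, 2.05], [-2.69, 2.69]. Speed limits (rad/s): [2.57, 2.57, 3.14, 3.14, 3.14, 3.14, 3.14].

INTERFACE

Orientations are given as a rotation vector (axis times angle).
In Python, from bench import ctrl gives the robot as it stands.
- The arm moves only by the tool step_arm, never from a script. Its argument "commands" is a list of rows, each an object with "travel": the shift along the tool's x, y, z in m, a list of three; "turn": the turn, a rotation vector about the tool's x, y, z in degrees, a list of three. A call has 1 to 5 rows; each row is the pose to reach, as a shift and turn from the pose commanded when the call began, along the tool's axes at that moment; what a row does not reach only later rows make up. A row lasts 1/10 s, in which the tool goes at most 50 mm and 8.59 degrees, less where a joint would pass 70% of its speed; a pose out of reach is approached as far as the arm can. A call with a gripper value outside its range is refused whole. "gripper" is the opening, from 0 (shut) to 1 (fully open), set as the call begins (left out, the last holds). The fingers move at their own pace and stop on an object; "force" is the grip in N (left out, the last holds). Time passes only in rows, so rows that repeat a pose let the fingers close. It gives the time, the measured TCP pose, the force, the opening and the grip force at its end, in the units of the state.
- ctrl.get_state(): the state, without advancing time (a new reading comes with each control period).
- ctrl.get_image(name): name is "scene" or "top" or "wrist"; returns the picture (400x640x3 uint8, red, green, blue); there is no depth.
- ctrl.camera_model(name): a dict with "fx", "fy", "cx", "cy" (pixels), "k1" (the pictures are not rectified: a ray, as slopes to the right and down, at radius r is drawn at 1 + k1 r^2 times it, then the intrinsics apply), "R" (3x3) and "t" (3): a world point X has camera coordinates R X + t; the wrist camera has in their place "T_tool_cam" (4x4, takes a point from camera to tool coordinates, whose origin is the TCP and whose axes are the flange's). Camera axes: x right, y down, z forward; pixel columns grow to the right and rows downward; lengths in m; the calibration is good to about 2 mm. A picture is of the moment at which its call begins: read the wrist's pose just before it. camera_model takes no time and is no camera call.
- ctrl.close_job(): hands the job in; it is judged then, once.
The state is a dict: "time": time; "joint_positions": joint angles; "qd": joint speeds; "joint_torque": joint torques, N m; "position": TCP position; "tool_rot": TCP orientation; "ft_force": force on the tool from outside, world axes, zero at the start; "torque": the same for the moment, N m; "grip_width": opening from 0.0 (shut) to 1.0 (fully open); "grip_force": force on a finger pad.
Only numpy, scipy, OpenCV 4.12 (cv2) and the standard library are available. Lean on these libraries where they do the work, as an engineer would, in place of code of your own. Each camera call takes 0.05 s, during which the arm holds its last target. There are 200 camera calls.

TASK

The preserving jars in the pan are hot. Take the spring tongs from the utensil holder and, touching the jar with nothing but the tongs, squeeze the tall slim jar no harder than it needs, lift it out of the pan and set it down gently, upright and still held in the tongs, in the middle of the wooden board; then let go of it and put the tongs back in the holder, tips down. Leave the low jar standing in the pan and everything else where it is.

Things in the scene. Friction and masses are not known exactly. Their poses are not given: they have to be found in the camera images.
- tongs: Steel spring tongs, 196 mm long, 0.14 kg, leaning about 32 degrees in the utensil holder, tips down, head on the robot's side. Origin midway between the jaw tips, z from the tips to the head, y the line along which the jaws close. Head: a block 20 x 24 x 10 mm (x, y, z), top at z = 196 mm; the two arms (20 mm wide in x) hinge in it at z = 190 mm, and a spring holds them open.
- tongs_grip (a point): Where to grip: on the middle line of the tongs at z = 155 mm, between rubber grip pads on the arms' outer faces (22 mm wide in x, z = 134 to 176 mm). There the tongs measure 52 mm over the pads when open, 46 mm with the arms parallel. A squeeze here meets about 9 N of spring at first, 11 N when closed, and each mm closes the jaws by about 5 mm.
- tongs_tip (a point): Midway between the jaw tips (tongs z = 0). Jaws: rubber V faces from z = 0 to 28 mm, 30 mm wide in x; gap between them about 72 mm open (84 mm over the outside), 44 mm with the arms parallel, which fits the tall jar.
- tongs_left (a joint): How far the tongs are squeezed: hinge angle of one arm (the other mirrors it), 0 = open by spring, 0.08 = arms parallel (jaw gap 44 mm), 0.125 = stop.
- holder: Fixed utensil holder, an open rectangular steel box 90 x 112 x 105 mm (x, y, z), walls 4 mm, floor 4 to 5 mm thick, mouth 82 x 104 mm. Origin at the centre of its underside, axes along its sides; the tongs lean in it along its x, opening along its y.
- pan: Fixed round steel pan, outer radius 97 mm at the rim, 80 mm high, wall 4 mm, floor about 5 mm thick. Origin at the centre of its underside.
- tall_jar: The hot jar to move: slim amber glass jar with a flat steel lid, diameter 44 mm, 92 mm high (straight glass sides up to 72 mm), about 0.12 kg. Origin at the centre of its underside, z up. It stands in the pan beside the low jar.
- low_jar: Low, wide amber glass jar with a flat steel lid, diameter 58 mm, 54 mm high; it stays in the pan. Origin at the centre of its underside, z up.
- board: Fixed wooden board, 300 x 190 mm and 14 mm thick, lying flat. Origin at the centre of its underside.
- tin: Bystander: round food tin, diameter 75 mm, 58 mm high. Origin at the centre of its underside.
- salt_shaker: Bystander: glass shaker, diameter 44 mm, 90 mm high. Origin at the centre of its underside.
There are look-alikes about, which are no part of the job. What is shaped like the holder but pink or red is not meant.

How it is judged:
On the way, in this order (a step that is already met when the one before it is completed fails the run):
1. the tall jar hangs in the tongs, clear above the pan's rim (height (world z) of tall_jar above 0.085 m and contact force between tongs and tall_jar above 0.5 N), for 0.2 s.
2. the tall jar stands upright on the board while the tongs still hold it (contact force between tall_jar and board above 0.3 N and contact force between tongs and tall_jar above 0.5 N and angle between tall_jar's own z axis and vertical below 0.2 rad and horizontal distance between tall_jar and board below 0.05 m), for 0.1 s.
At the end, for the whole second after the job is handed in: The tall jar stands upright (within 0.1 rad) and at rest on the board, its centre within 50 mm of the board's centre, free of the tongs; the tongs rest in the holder, tips down inside it (leaning at most 0.85 rad) and less than 50 mm above its underside; the low jar still stands upright in the pan (horizontal distance between tall_jar and board below 0.05 m and angle between tall_jar's own z axis and vertical below 0.1 rad and height (world z) of each of tall_jar, low_jar below 0.02 m and linear speed of tall_jar below 0.02 m/s and contact force between tongs and tall_jar below 0.1 N and x of tongs_tip in the frame of holder between -0.045 and 0.045 m and y of tongs_tip in the frame of holder between -0.056 and 0.056 m and z of tongs_tip in the frame of holder below 0.05 m and angle between tongs's own z axis and vertical below 0.85 rad and linear speed of tongs below 0.03 m/s and angle between low_jar's own z axis and vertical below 0.15 rad and horizontal distance between low_jar and pan below 0.075 m); the robot touches nothing.
It fails at once if the gripper or arm touches the hot tall jar (contact force between any of the arm, the fingers and tall_jar above 0.5 N).
It fails at once if the tall jar is squeezed or rammed by the tongs with more than 45 N (both jaws together) (contact force between tongs and tall_jar above 45 N).
It fails at once if the tall jar is banged or pressed on the board with more than 40 N (contact force between tall_jar and board above 40 N).
It fails at once if a jar is tipped over (0.6 rad), or the low jar is lifted (angle between any of tall_jar, low_jar's own z axis and vertical above 0.6 rad or height (world z) of low_jar above 0.03 m).
It fails at once if the tin or the shaker is moved more than 30 mm (distance of any of tin, salt_shaker from where it was at the start of the episode above 0.03 m).
It also fails if it takes over 67 s, if anything falls off the work surface, if the arm or the gripper's body presses on something with over 40 N, if the wrist force passes 120 N, or if a joint passes its speed limit or range.

## Working session

There is one attempt and no reset: what is moved stays moved. The work goes in short steps, Python scripts to look and compute and a tool call to move; the robot and the scene stay as the last step left them, time stands still between calls to the robot, and variables do not carry over. Pictures are saved under pics/ and viewed, at most 10 in all, crops included, and the job is handed in when it is done.

Besides the shell and the picture viewer there is one more tool, called by a JSON object that holds its "op" and its "data". step_arm: Moves the arm, as the interface text tells. Its arguments: {"type":"object","properties":{"commands":{"type":"array"},"gripper":{"type":"number"},"force":{"type":"number"}},"required":["commands"]}

```bash
ls; mkdir -p pics; python3 - <<'E'
from bench import ctrl
import cv2,json
s=ctrl.get_state();print(s)
for n in("scene","top"):
    cv2.imwrite(f"pics/{n}0.png",ctrl.get_image(n)[:,:,::-1]);m=ctrl.camera_model(n);print(n,m)
print(ctrl.camera_model("wrist"))
E
```

```text
pics
{'time': 0.0, 'joint_positions': array([-1.31988784,  0.32179608, -0.07007557,  1.45169395,  0.0226187 ,
        1.37079928, -0.05688849]), 'qd': array([-0.00188332,  0.00087454,  0.00179963, -0.00075105, -0.00059507,
       -0.00117983, -0.00120462]), 'joint_torque': array([ 2.49964833e-04, -4.91278660e+01, -4.03638314e-01, -3.12526023e+01,
       -6.38427841e-02,  4.36007779e-02,  1.70398771e-04]), 'position': array([0.15242453, 0.63132352, 0.2354694 ]), 'tool_rot': array([-3.71038254e-01, -3.11949797e+00,  2.99548948e-03]), 'ft_force': array([0.52173197, 0.64406777, 0.41521495]), 'torque': array([ 0.02355195, -0.01332697,  0.01709881]), 'grip_force': 0.0, 'grip_width': 0.9997542491593103}
scene {'fx': 401.1972957583817, 'fy': 401.1972957583817, 'cx': 322.6346037904247, 'cy': 200.77441632927955, 'k1': 0.02111753345575846, 'R': array([[ 0.69600067, -0.71793946,  0.01208323],
       [-0.44801378, -0.44735105, -0.77405471],
       [ 0.56112986,  0.53332914, -0.6330034 ]]), 't': array([-0.23180747,  0.37082927,  0.9840711 ])}
top {'fx': 376.204476838886, 'fy': 376.204476838886, 'cx': 319.87384195969656, 'cy': 198.14189895773004, 'k1': -0.07178228500994407, 'R': array([[ 6.30689011e-02, -9.98009063e-01,  4.74160574e-04],
       [-9.77495652e-01, -6.18683810e-02, -2.01679332e-01],
       [ 2.01307137e-01,  1.22562040e-02, -9.79451490e-01]]), 't': array([0.10977073, 0.52714234, 1.35941028])}
{'fx': 321.5575448125266, 'fy': 321.5575448125266, 'cx': 314.3773967147214, 'cy': 198.69029073572102, 'k1': -0.010851837363675758, 'T_tool_cam': array([[-1.08247898e-04, -9.66162436e-01, -2.57934363e-01,
         7.08617610e-02],
       [ 9.99999961e-01, -1.71044750e-04,  2.21021804e-04,
        -5.41057068e-04],
       [-2.57661284e-04, -2.57934329e-01,  9.66162417e-01,
        -1.47109569e-01],
       [ 0.00000000e+00,  0.00000000e+00,  0.00000000e+00,
         1.00000000e+00]])}
```

View pics/scene0.png

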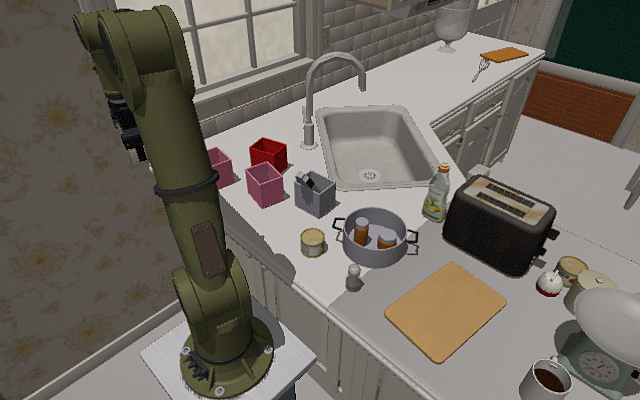

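View pics/top0.png

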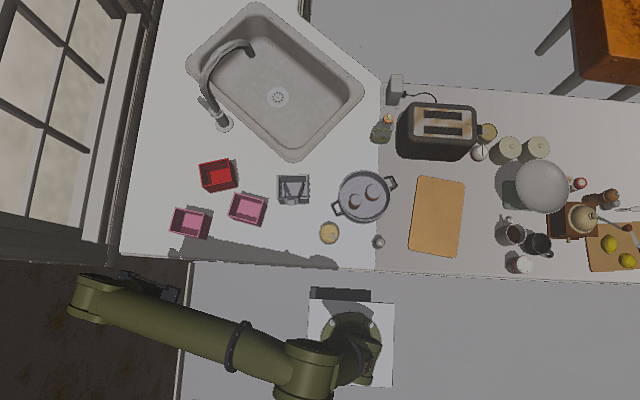

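The scene view shows the grey holder with the tongs at (315,193), the pan at (375,237) with the tall jar at (361,230), the low jar at (387,241), and the board at (446,310). In the top view the holder is at (293,190), the pan at (363,196), and the board at (437,216). I'll zoom in on those.

```bash
cat > h.py <<'E'
import numpy as np,cv2
from scipy.spatial.transform import Rotation as Ro
from bench import ctrl
def ray(n,uv,pose=None):
    m=ctrl.camera_model(n); x=np.array([(uv[0]-m['cx'])/m['fx'],(uv[1]-m['cy'])/m['fy']]); y=x.copy()
    for _ in range(20): y=x/(1+m['k1']*(y@y))
    d=np.array([*y,1.])
    if n!='wrist': return -m['R'].T@m['t'], m['R'].T@d
    T=m['T_tool_cam']; R=Ro.from_rotvec(pose[1]).as_matrix()
    return pose[0]+R@T[:3,3], R@T[:3,:3]@d
def onz(n,uv,z,pose=None):
    o,d=ray(n,uv,pose); return o+d*(z-o[2])/d[2]
def proj(n,X,pose=None):
    m=ctrl.camera_model(n);X=np.asarray(X,float)
    if n=='wrist':
        T=m['T_tool_cam'];R=Ro.from_rotvec(pose[1]).as_matrix()
        c=T[:3,:3].T@(R.T@(X-pose[0])-T[:3,3])
    else: c=m['R']@X+m['t']
    s=c[:2]/c[2]; s=s*(1+m['k1']*(s@s)); return s*[m['fx'],m['fy']]+[m['cx'],m['cy']]
def tri(*rs):
    A=0;b=0
    for o,d in rs:
        d=d/np.linalg.norm(d);P=np.eye(3)-np.outer(d,d);A=A+P;b=b+P@o
    return np.linalg.solve(A,b)
E
python3 - <<'E'
import cv2,numpy as np
t=cv2.imread('pics/top0.png');s=cv2.imread('pics/scene0.png')
a=cv2.resize(t[160:260,265:398],(798,600),interpolation=cv2.INTER_CUBIC)
b=cv2.resize(s[160:270,280:427],(798,597),interpolation=cv2.INTER_CUBIC)
cv2.imwrite('pics/t1.png',a);cv2.imwrite('pics/s1.png',b)
from h import *
h=cv2.cvtColor(t,cv2.COLOR_BGR2HSV)
m=cv2.inRange(h,(8,90,120),(25,255,255));m[:,:400]=0;m[:,475:]=0
c=max(cv2.findContours(m,0,1)[0],key=cv2.contourArea);r=cv2.minAreaRect(c);print(r)
P=[onz('top',q,.014) for q in cv2.boxPoints(r)];print(np.round(P,3),np.mean(P,0))
for uv,z in(((328,232),.058),((378,241),.09),((293,190),.105),((363,196),.08)):print(uv,onz('top',uv,z).round(3))
E
```

```text
((436.86431884765625, 216.4046630859375), (49.00179672241211, 76.6920166015625), 8.530765533447266)
[[ 0.346 -0.198  0.014]
 [ 0.645 -0.237  0.014]
 [ 0.628 -0.431  0.014]
 [ 0.329 -0.383  0.014]] [ 0.48712504 -0.31221886  0.014     ]
(328, 232) [0.393 0.105 0.058]
(378, 241) [ 0.368 -0.075  0.09 ]
(293, 190) [0.533 0.242 0.105]
(363, 196) [ 0.532 -0.016  0.08 ]
```

View pics/t1.png

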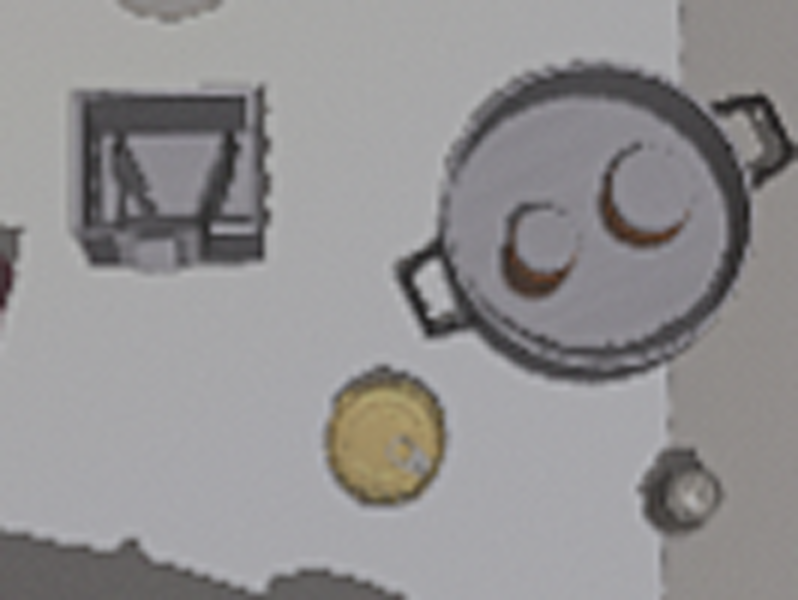

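View pics/s1.png

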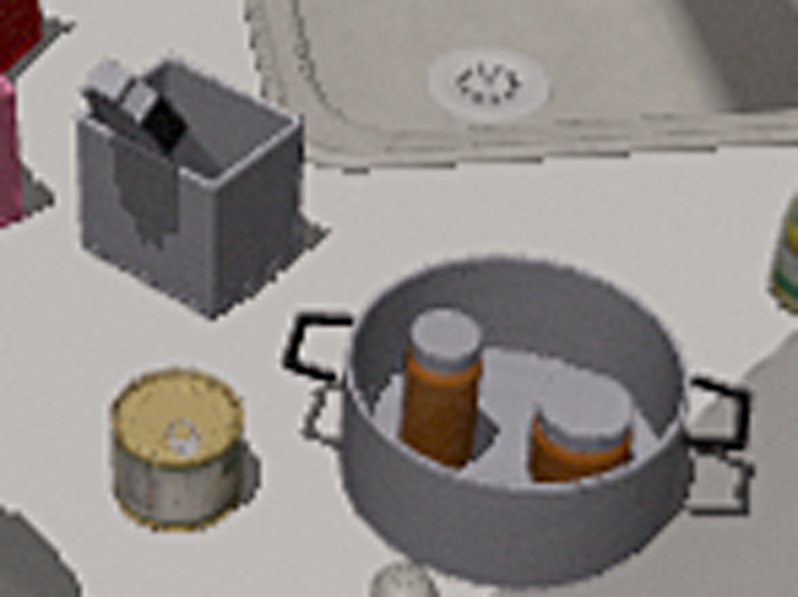

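The top crop (6x, offset 265,160) shows the tall jar's lid at (545,235), the low jar's at (650,185), the holder rim around (170,165) and the tongs head at (160,250). The scene crop agrees: the tall jar is the left one, and the tongs head leans over the holder's near wall. Next I'll move to a wrist view above them.

```bash
cat >> h.py <<'E'
def Rt(yaw=0,tilt=0): # deg; tool y along world y rotated by yaw; tool z leaned forward (away from robot) by tilt
    t=np.radians(tilt);c,s=np.cos(t),np.sin(t)
    return Ro.from_euler('z',yaw,degrees=True).as_matrix()@np.array([[-c,0,s],[0,1,0],[-s,0,-c]])
def go(p,R):
    s=ctrl.get_state();R0=Ro.from_rotvec(s['tool_rot']).as_matrix()
    print('travel',(R0.T@(np.asarray(p)-s['position'])).round(4),'turn',np.degrees(Ro.from_matrix(R0.T@R).as_rotvec()).round(2))
E
python3 -c "
from h import *
go([.42,.12,.36],Rt())
for n,uv,z in(('tall',(355.8,199.2),.097),('low',(373.3,190.8),.059),('head',(291.7,201.7),.17)):print(n,onz('top',uv,z).round(3))"
```

```text
travel [-0.3801 -0.4346 -0.1237] turn [-1.000e-01 -1.000e-02 -1.357e+01]
tall [0.515 0.012 0.097]
low [ 0.559 -0.056  0.059]
head [0.477 0.237 0.17 ]
```

{"op": "step_arm", "data": {"commands": [{"travel": [-0.03,-0.034,-0.025],"turn": [0,0,-3]},{"travel": [-0.06,-0.068,-0.05],"turn": [0,0,-7]},{"travel": [-0.09,-0.102,-0.075],"turn": [0,0,-10]},{"travel": [-0.12,-0.136,-0.1],"turn": [0,0,-13.6]},{"travel": [-0.15,-0.17,-0.12],"turn": [0,0,-13.6]}]}}

```text
time: 0.6
position: [0.2561, 0.4352, 0.3547]
tool_rot: [-0.004, 3.141, 0.001]
ft_force: [0.3, -0.1, 0.2]
grip_width: 0.999
grip_force: 0.0
```

{"op": "step_arm", "data": {"commands": [{"travel": [-0.02,-0.04,0]},{"travel": [-0.04,-0.08,0]},{"travel": [-0.06,-0.12,0]},{"travel": [-0.08,-0.16,0]},{"travel": [-0.1,-0.2,0]}]}}

```text
$.commands[0]: bad value
```

{"op": "step_arm", "data": {"commands": [{"travel": [-0.02,-0.04,0]},{"travel": [-0.04,-0.08,0]},{"travel": [-0.06,-0.11,0]},{"travel": [-0.06,-0.11,0]},{"travel": [-0.06,-0.11,0]}]}}

```text
$.commands[0]: bad value
```

```bash
python3 - <<'E'
from h import *
import pickle
s=ctrl.get_state();im=ctrl.get_image('wrist');print(s['time'],s['position'],s['tool_rot'],s['ft_force'])
pickle.dump((s['position'],s['tool_rot']),open('p1.pkl','wb'))
cv2.imwrite('pics/w1.png',im[:,:,::-1])
E
```

```text
0.6 [0.25610233 0.43517511 0.35474666] [-3.71711714e-03  3.14147623e+00  7.34694197e-04] [ 0.29335284 -0.13825007  0.22262424]
```

View pics/w1.png

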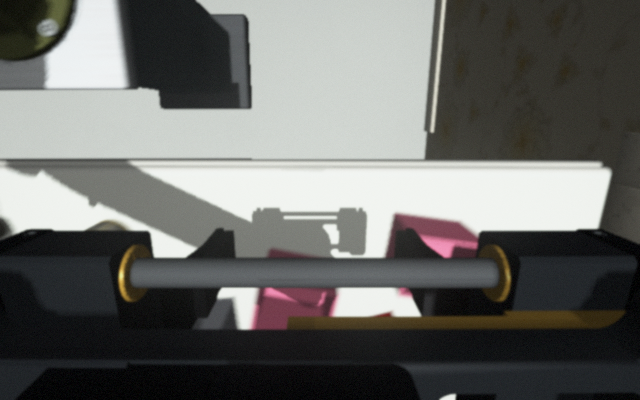

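The wrist view looks towards the robot: the gripper hides everything below about row 230, and the pink boxes are at (290,290). "turn" is required in every row. I'll go beyond the objects so they fall in the clear upper half.

{"op": "step_arm", "data": {"commands": [{"travel": [-0.036,-0.033,0],"turn": [0,0,0]},{"travel": [-0.072,-0.066,0],"turn": [0,0,0]},{"travel": [-0.108,-0.099,0],"turn": [0,0,0]},{"travel": [-0.144,-0.132,0],"turn": [0,0,0]},{"travel": [-0.18,-0.165,0],"turn": [0,0,0]}]}}

```text
time: 1.15
position: [0.4367, 0.2704, 0.3535]
tool_rot: [0.001, -3.142, -0.0]
ft_force: [1.5, 0.9, -0.1]
grip_width: 0.998
grip_force: 0.0
```

{"op": "step_arm", "data": {"commands": [{"travel": [-0.036,-0.033,0],"turn": [0,0,0]},{"travel": [-0.072,-0.066,0],"turn": [0,0,0]},{"travel": [-0.108,-0.099,0],"turn": [0,0,0]},{"travel": [-0.144,-0.132,0],"turn": [0,0,0]},{"travel": [-0.164,-0.15,0],"turn": [0,0,0]}]}}

```text
time: 1.65
position: [0.6019, 0.1177, 0.353]
tool_rot: [0.007, 3.141, -0.004]
ft_force: [0.6, 0.4, 0.3]
grip_width: 1.002
grip_force: 0.0
```

{"op": "step_arm", "data": {"commands": [{"travel": [0,0,0],"turn": [0,0,0]},{"travel": [0,0,0],"turn": [0,0,0]}]}}

```text
time: 1.85
position: [0.5996, 0.1221, 0.3529]
tool_rot: [-0.001, -3.14, 0.0]
ft_force: [-1.1, 0.2, -0.8]
grip_width: 0.998
grip_force: 0.0
```

```bash
python3 - <<'E'
from h import *
import pickle
s=ctrl.get_state();im=ctrl.get_image('wrist');print(s['time'],s['position'],s['tool_rot'],s['ft_force'])
pickle.dump((s['position'],s['tool_rot']),open('p1.pkl','wb'))
cv2.imwrite('pics/w2raw.png',im[:,:,::-1])
cv2.imwrite('pics/w2.png',cv2.resize(im[:240,100:,::-1],(800,356),interpolation=cv2.INTER_CUBIC))
E
```

```text
1.85 [0.59963647 0.12212216 0.35291691] [-5.17343450e-04 -3.13993247e+00  2.60201928e-04] [-1.05701169  0.17668601 -0.82983679]
```

View pics/w2.png

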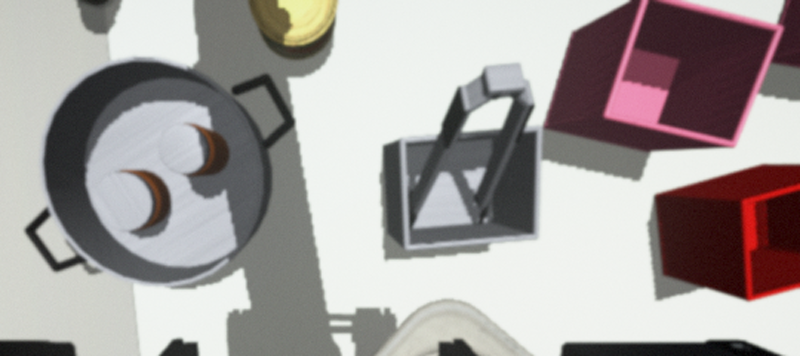

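The wrist view (scale 1.48) shows the holder rim corners at about (400,138), (541,126), (539,237) and (407,250). The tongs head is at (504,76) and the jaw tips are near (418,218) and (484,215). The tall lid is at (183,149) and the low lid at (125,200).

```bash
python3 - <<'E'
from h import *
import pickle
p=pickle.load(open('p1.pkl','rb'))
f=lambda u,v:(u/1.4815+100,v/1.4833)
W=lambda uv,z:onz('wrist',f(*uv),z,p)
c=np.array([W(q,.105) for q in((400,138),(541,126),(539,237),(407,250))]);print(c.round(4),c.mean(0).round(4))
for n,q,z in(('tall',(183,149),.097),('low',(125,200),.059),('tipL',(418,218),.02),('tipR',(484,215),.02),('pan',(157,172),.08)):print(n,W(q,z).round(4))
H=tri(ray('wrist',f(504,76),p),ray('top',(291.7,201.7)));print('head tri',H.round(4), [W((504,76),z).round(4) for z in(.165,.17)])
print('tall tri',tri(ray('wrist',f(183,149),p),ray('top',(355.8,199.2))).round(4))
# automatic lid centres / dark arm lines
im=cv2.imread('pics/w2raw.png');print(im[int(130/1.4833),int(465/1.4815+100)])
for q in((504,76),):print(f(*q))
hc=c.mean(0)
for q in((418,218),(484,215)):print('tips on floor', W(q,.006).round(4))
E
```

```text
[[0.5057 0.187  0.105 ]
 [0.4965 0.2977 0.105 ]
 [0.5841 0.3063 0.105 ]
 [0.595  0.1967 0.105 ]] [0.5454 0.2469 0.105 ]
tall [0.5136 0.0126 0.097 ]
low [ 0.5566 -0.0538  0.059 ]
tipL [0.577  0.2223 0.02  ]
tipR [0.574  0.2882 0.02  ]
pan [ 0.5318 -0.0156  0.08  ]
head tri [0.474  0.236  0.1846] [array([0.4707, 0.2432, 0.165 ]), array([0.4715, 0.2414, 0.17  ])]
tall tri [0.5141 0.0122 0.0974]
[221 227 221]
(440.19574755315557, 51.23710645183038)
tips on floor [0.5784 0.2252 0.006 ]
tips on floor [0.5753 0.2931 0.006 ]
```

```bash
python3 - <<'E'
from h import *
a=-Rt(5.3,32)[:,2];g=np.array([.493,.242,.1444])-.005*a
go(g+.1*a,Rt(5.3,32))
E
```

```text
travel [0.1559 0.1143 0.1285] turn [ -1.42 -32.06  -5.07]
```

{"op": "step_arm", "data": {"commands": [{"travel": [0.031,0.023,0.026],"turn": [-0.28,-6.41,-1.01]},{"travel": [0.062,0.046,0.051],"turn": [-0.57,-12.82,-2.03]},{"travel": [0.094,0.069,0.077],"turn": [-0.85,-19.24,-3.04]},{"travel": [0.125,0.091,0.103],"turn": [-1.14,-25.65,-4.06]},{"travel": [0.156,0.114,0.1285],"turn": [-1.42,-32.06,-5.07]}], "gripper": 1.0}}

```text
time: 2.4
position: [0.4507, 0.2368, 0.2327]
tool_rot: [-0.128, 2.618, 0.036]
ft_force: [0.0, 0.1, 1.1]
grip_width: 0.999
grip_force: 0.0
```

{"op": "step_arm", "data": {"commands": [{"travel": [0,0,0],"turn": [0,0,0]},{"travel": [0,0,0],"turn": [0,0,0]},{"travel": [0,0,0],"turn": [0,0,0]}]}}

```text
time: 2.7
position: [0.4599, 0.2299, 0.2367]
tool_rot: [-0.103, 2.62, 0.031]
ft_force: [-0.2, -0.7, -0.2]
grip_width: 1.002
grip_force: 0.0
```

```bash
python3 - <<'E'
from h import *
a=-Rt(5.3,32)[:,2];g=np.array([.493,.242,.1444])-.005*a
go(g+.1*a,Rt(5.3,32));go(g,Rt(5.3,32))
s=ctrl.get_state();im=ctrl.get_image('wrist');print(s['joint_positions'])
cv2.imwrite('pics/w3.png',im[:,:,::-1])
p=(s['position'],s['tool_rot']);g0=g+.005*a
for z in(0,134,155,176,196):print(z,proj('wrist',g0+a*(z-155)/1000,p).round())
E
```

```text
travel [0.02   0.0087 0.0021] turn [-0.25 -2.21 -0.73]
travel [0.0162 0.0092 0.102 ] turn [-0.25 -2.21 -0.73]
[-0.69463427 -0.28981602 -0.02295346  2.16430415  0.38516119  0.87299573
  0.7410258 ]
0 [323. 163.]
134 [326. 181.]
155 [327. 186.]
176 [328. 191.]
196 [329. 197.]
```

View pics/w3.png

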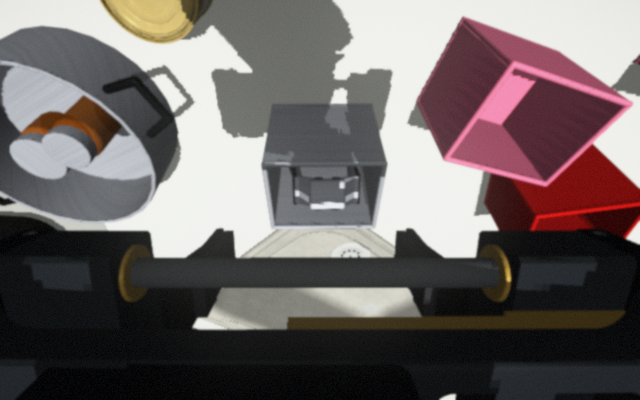

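The view shows the holder below and ahead, with the tongs head at about (333,195), matching my projection (329,197). Joint 2 is near its limit here, but advancing along the tool axis relieves that. I'll advance in two stages.

{"op": "step_arm", "data": {"commands": [{"travel": [0.006,0.003,0.02],"turn": [0,-0.7,-0.2]},{"travel": [0.012,0.006,0.04],"turn": [-0.1,-1.5,-0.5]},{"travel": [0.018,0.009,0.055],"turn": [-0.25,-2.2,-0.7]},{"travel": [0.018,0.009,0.055],"turn": [-0.25,-2.2,-0.7]},{"travel": [0.018,0.009,0.055],"turn": [-0.25,-2.2,-0.7]}]}}

```text
time: 3.25
position: [0.4704, 0.2401, 0.1791]
tool_rot: [-0.12, 2.582, 0.033]
ft_force: [0.0, -0.2, 0.3]
grip_width: 0.998
grip_force: 0.0
```

```bash
python3 - <<'E'
from h import *
a=-Rt(5.3,32)[:,2];g=np.array([.493,.242,.1444])-.005*a
go(g,Rt(5.3,32))
s=ctrl.get_state();print(s['joint_positions'],s['position'])
im=ctrl.get_image('wrist')
p=(s['position'],s['tool_rot']);g0=g+.005*a
for z in(0,134,155,176,196):print(z,proj('wrist',g0+a*(z-155)/1000,p).round())
cv2.imwrite('pics/w4.png',cv2.resize(im[90:240,220:420,::-1],(800,600),interpolation=cv2.INTER_CUBIC))
E
```

```text
travel [-0.0009 -0.0002  0.0465] turn [-0.04 -0.1   0.03]
[-0.67419125 -0.21437866 -0.05875923  2.24230862  0.48581923  0.71224931
  0.62227439] [0.47042105 0.24012279 0.17914578]
0 [315. 182.]
134 [315. 222.]
155 [315. 232.]
176 [315. 246.]
196 [315. 262.]
```

View pics/w4.png

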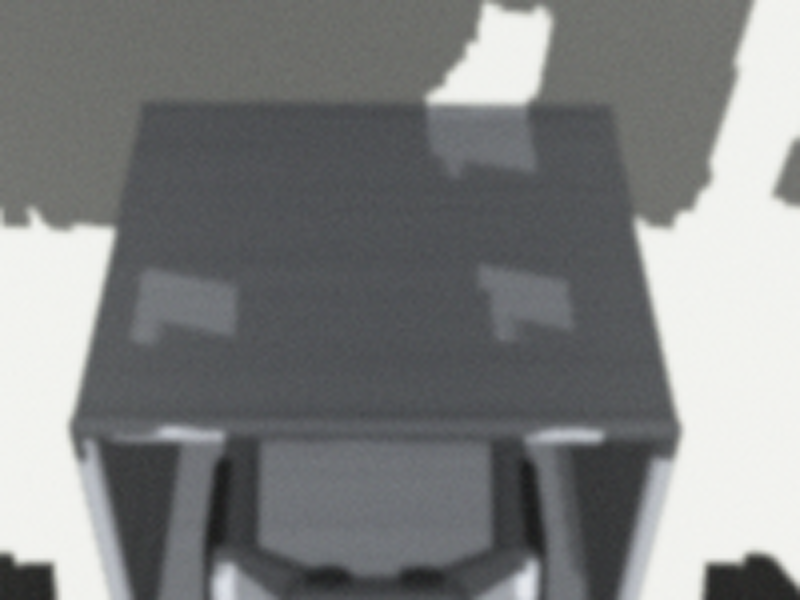

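The crop shows the tongs centred at column 377 (raw 314, predicted 315) and aligned with the holder. I'll advance the remaining 46 mm and close to about 50 mm.

{"op": "step_arm", "data": {"commands": [{"travel": [0,0,0.015],"turn": [0,0,0]},{"travel": [0,0,0.03],"turn": [0,0,0]},{"travel": [-0.001,0,0.04],"turn": [0,0,0]},{"travel": [-0.001,0,0.0465],"turn": [0,0,0]},{"travel": [-0.001,0,0.0465],"turn": [0,0,0]}]}}

```text
time: 3.8
position: [0.495, 0.2427, 0.1393]
tool_rot: [-0.122, 2.582, 0.032]
ft_force: [-0.2, -0.4, 0.7]
grip_width: 1.002
grip_force: 0.0
```

{"op": "step_arm", "data": {"commands": [{"travel": [0,0,0],"turn": [0,0,0]},{"travel": [0,0,0],"turn": [0,0,0]},{"travel": [0,0,0],"turn": [0,0,0]},{"travel": [0,0,0],"turn": [0,0,0]},{"travel": [0,0,0],"turn": [0,0,0]}], "gripper": 0.575, "force": 20}}

```text
time: 4.3
position: [0.4947, 0.243, 0.1398]
tool_rot: [-0.123, 2.581, 0.033]
ft_force: [-0.2, -1.0, 0.1]
grip_width: 0.638
grip_force: 0.5
```

{"op": "step_arm", "data": {"commands": [{"travel": [0,0,0],"turn": [0,0,0]},{"travel": [0,0,0],"turn": [0,0,0]},{"travel": [0,0,0],"turn": [0,0,0]}]}}

```text
time: 4.6
position: [0.4946, 0.2435, 0.1397]
tool_rot: [-0.123, 2.581, 0.034]
ft_force: [-0.1, 1.1, -0.4]
grip_width: 0.579
grip_force: 9.1
```

{"op": "step_arm", "data": {"commands": [{"travel": [0,0,-0.006],"turn": [0,0,0]},{"travel": [0,0,-0.012],"turn": [0,0,0]},{"travel": [-0.01,0,-0.028],"turn": [0,0,0]},{"travel": [-0.022,0,-0.047],"turn": [0,0,0]},{"travel": [-0.034,0,-0.066],"turn": [0,0,0]}]}}

```text
time: 5.1
position: [0.4877, 0.242, 0.2138]
tool_rot: [-0.123, 2.584, 0.032]
ft_force: [1.2, -0.1, -1.8]
grip_width: 0.573
grip_force: 6.7
```

{"op": "step_arm", "data": {"commands": [{"travel": [-0.013,0,-0.021],"turn": [0,0,0]},{"travel": [-0.026,0,-0.042],"turn": [0,0,0]},{"travel": [-0.04,0,-0.064],"turn": [0,0,0]},{"travel": [-0.05,0,-0.08],"turn": [0,0,0]},{"travel": [-0.05,0,-0.08],"turn": [0,0,0]}]}}

```text
time: 5.6
position: [0.4893, 0.2434, 0.3114]
tool_rot: [-0.122, 2.578, 0.037]
ft_force: [-0.1, -0.0, -0.7]
grip_width: 0.576
grip_force: 6.7
```

```bash
python3 - <<'E'
from h import *
s=ctrl.get_state();print(s['joint_positions'],s['position'],s['tool_rot'],s['grip_width'],s['grip_force'],s['time'])
t=np.array([.5139,.0124]);l=np.array([.5575,-.055]);d=l-t;print('dir low',np.degrees(np.arctan2(d[1],d[0])),np.linalg.norm(d))
E
```

```text
[-0.67819994 -0.2812678  -0.02754663  2.02328296  0.37211896  0.95752419
  0.81149206] [0.48931194 0.24344731 0.31141515] [-0.12178359  2.57769921  0.03734277] 0.5763585417013043 6.730986759066582 5.6
dir low -57.10180712982668 0.08027278492739615
```

```bash
python3 - <<'E'
from h import *
go([.514,.0125,.31],Rt(-25,0))
E
```

```text
travel [-0.0017 -0.2322  0.0023] turn [ 8.63 31.38 29.6 ]
```

{"op": "step_arm", "data": {"commands": [{"travel": [0,-0.023,0],"turn": [0.86,3.14,2.96]},{"travel": [0,-0.046,0],"turn": [1.73,6.28,5.92]},{"travel": [0,-0.069,0],"turn": [2.59,9.41,8.88]},{"travel": [0,-0.092,0],"turn": [3.45,12.55,11.84]},{"travel": [-0.001,-0.116,0.001],"turn": [4.3,15.7,14.8]}]}}

```text
time: 6.1
position: [0.4999, 0.1266, 0.3061]
tool_rot: [0.254, 2.856, 0.014]
ft_force: [0.1, -0.5, -1.4]
grip_width: 0.578
grip_force: 6.7
```

```bash
python3 - <<'E'
from h import *
go([.514,.0125,.31],Rt(-25,0))
E
```

```text
travel [-0.0343 -0.1098  0.0017] turn [ 3.96 15.27 14.76]
```

{"op": "step_arm", "data": {"commands": [{"travel": [-0.009,-0.028,0],"turn": [1,3.8,3.7]},{"travel": [-0.017,-0.055,0],"turn": [2,7.6,7.4]},{"travel": [-0.026,-0.082,0.001],"turn": [3,11.5,11.1]},{"travel": [-0.034,-0.11,0.002],"turn": [3.96,15.3,14.8]},{"travel": [-0.034,-0.11,0.002],"turn": [3.96,15.3,14.8]}]}}

```text
time: 6.6
position: [0.5156, 0.0072, 0.3095]
tool_rot: [0.694, 3.063, -0.005]
ft_force: [0.3, 0.1, -1.7]
grip_width: 0.575
grip_force: 6.7
```

{"op": "step_arm", "data": {"commands": [{"travel": [0,0,0],"turn": [0,0,0]},{"travel": [0,0,0],"turn": [0,0,0]}]}}

```text
time: 6.8
position: [0.5143, 0.0143, 0.3103]
tool_rot: [0.675, 3.066, 0.002]
ft_force: [0.3, 0.9, -1.6]
grip_width: 0.575
grip_force: 6.7
```

```bash
python3 - <<'E'
from h import *
go([.514,.0125,.31],Rt(-25,0))
s=ctrl.get_state();im=ctrl.get_image('wrist');p=(s['position'],s['tool_rot'])
R=Ro.from_rotvec(p[1]).as_matrix()
print('tip proj',proj('wrist',p[0]+R@[0,0,.15],p),'jaw bottoms',[proj('wrist',p[0]+R@[x,y,.15],p).round() for x in(-.015,.015) for y in(-.038,.038)])
print('lid',proj('wrist',[.5139,.0124,.097],p),'low',proj('wrist',[.5575,-.055,.059],p))
cv2.imwrite('pics/w5.png',cv2.resize(im[100:250,210:410,::-1],(800,600),interpolation=cv2.INTER_CUBIC))
E
```

```text
travel [-0.0005 -0.0018  0.0003] turn [0.11 0.12 0.15]
tip proj [314.97913533 189.98509836] jaw bottoms [array([275., 205.]), array([354., 205.]), array([274., 174.]), array([356., 174.])]
lid [312.80556555 177.09463952] low [280.21918067 222.45159473]
```

View pics/w5.png

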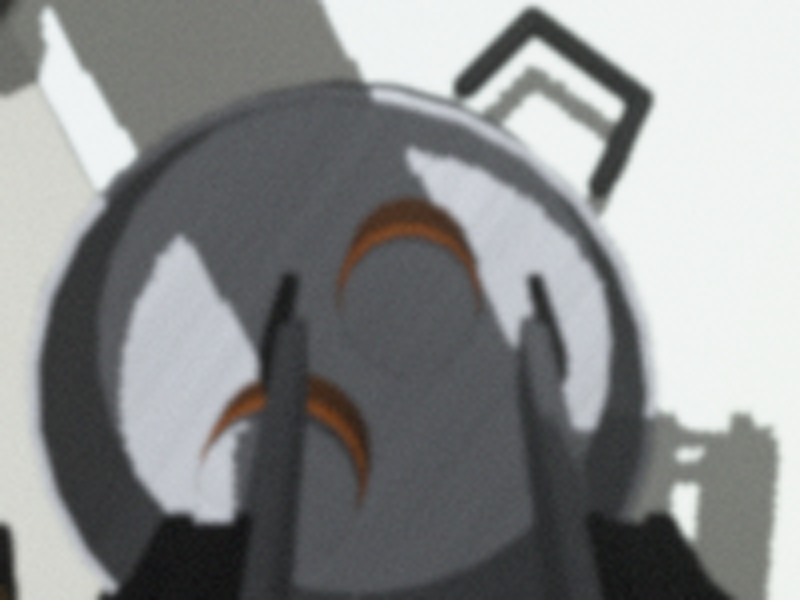

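The crop (4x, offset 210,100) shows the lid at (412,300) midway between the jaws (281 and 543). The tips sit about 5 mm towards tool +x, so I'll shift and descend.

{"op": "step_arm", "data": {"commands": [{"travel": [-0.003,-0.0015,0.01],"turn": [0,0,0]},{"travel": [-0.003,-0.0015,0.035],"turn": [0,0,0]},{"travel": [-0.003,-0.0015,0.06],"turn": [0,0,0]},{"travel": [-0.003,-0.0015,0.075],"turn": [0,0,0]},{"travel": [-0.003,-0.0015,0.075],"turn": [0,0,0]}]}}

```text
time: 7.35
position: [0.5157, 0.0109, 0.2337]
tool_rot: [-0.677, -3.067, 0.0]
ft_force: [-0.5, -0.2, -1.0]
grip_width: 0.578
grip_force: 6.7
```

{"op": "step_arm", "data": {"commands": [{"travel": [0,0,0.01],"turn": [0,0,0]},{"travel": [0,0,0.02],"turn": [0,0,0]},{"travel": [0,0,0.03],"turn": [0,0,0]},{"travel": [0,0,0.038],"turn": [0,0,0]},{"travel": [0,0,0.038],"turn": [0,0,0]}]}}

```text
time: 7.85
position: [0.5168, 0.0105, 0.1969]
tool_rot: [0.679, 3.066, 0.001]
ft_force: [-0.4, -1.3, -2.2]
grip_width: 0.575
grip_force: 6.7
```

{"op": "step_arm", "data": {"commands": [{"travel": [0,0,0],"turn": [0,0,0]},{"travel": [0,0,0],"turn": [0,0,0]},{"travel": [0,0,0],"turn": [0,0,0]},{"travel": [0,0,0],"turn": [0,0,0]},{"travel": [0,0,0],"turn": [0,0,0]}], "gripper": 0.54, "force": 20}}

```text
time: 8.35
position: [0.5177, 0.0106, 0.1984]
tool_rot: [0.678, 3.063, 0.002]
ft_force: [-0.0, 0.4, -2.9]
grip_width: 0.563
grip_force: 19.9
```

{"op": "step_arm", "data": {"commands": [{"travel": [0,0,0],"turn": [0,0,0]},{"travel": [0,0,0],"turn": [0,0,0]},{"travel": [0,0,0],"turn": [0,0,0]},{"travel": [0,0,0],"turn": [0,0,0]},{"travel": [0,0,0],"turn": [0,0,0]}], "gripper": 0.5, "force": 30}}

```text
time: 8.85
position: [0.5176, 0.0106, 0.1983]
tool_rot: [0.678, 3.064, 0.002]
ft_force: [0.1, 0.1, -3.0]
grip_width: 0.561
grip_force: 29.9
```

```bash
python3 - <<'E'
from h import *
s=ctrl.get_state();print(s['grip_width'],s['grip_force'],s['ft_force'],s['torque'])
w=ctrl.get_image('wrist')[:,:,::-1];c=ctrl.get_image('scene')[:,:,::-1]
a=cv2.resize(w[110:235,230:396],(398,300),interpolation=cv2.INTER_CUBIC);a=cv2.resize(w[100:250,210:310+100],(400,300),interpolation=cv2.INTER_CUBIC)
b=cv2.resize(c[130:280,310:410],(400,600),interpolation=cv2.INTER_CUBIC)
t=ctrl.get_image('top')[:,:,::-1];d=cv2.resize(t[155:245,310:430],(400,300),interpolation=cv2.INTER_CUBIC)
cv2.imwrite('pics/c6.png',np.hstack([np.vstack([a,d]),b]))
p=(s['position'],s['tool_rot']);print('lid',proj('wrist',[.5139,.0124,.097],p))
E
```

```text
0.5606553968337592 29.936985969543457 [ 0.07605675  0.09759904 -2.98026864] [-0.0190143   0.03165058  0.03352118]
lid [314.9081585  198.60845462]
```

View pics/c6.png

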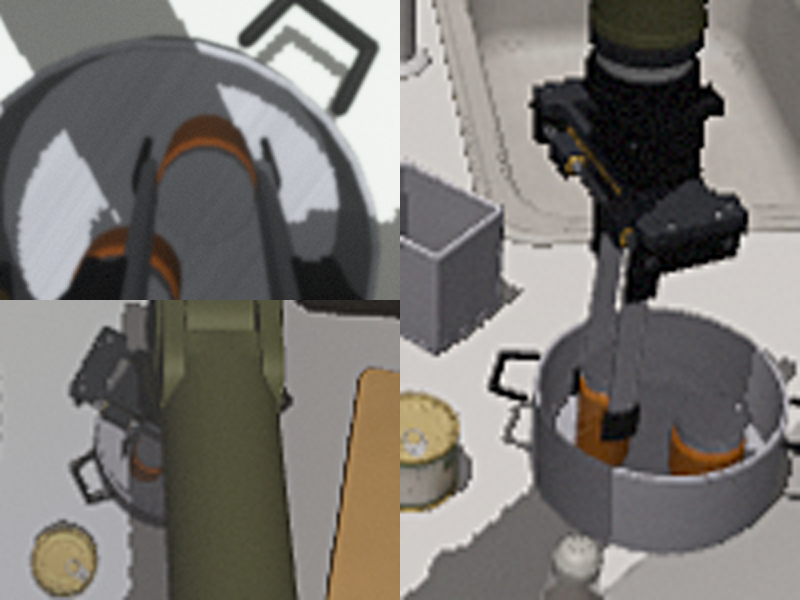

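The composite shows both jaws around the tall jar just below its lid, with the low jar clear. The stiff stop at 30 N says it is gripped, so I'll do a small test lift.

{"op": "step_arm", "data": {"commands": [{"travel": [0,0,-0.003],"turn": [0,0,0]},{"travel": [0,0,-0.006],"turn": [0,0,0]},{"travel": [0,0,-0.01],"turn": [0,0,0]},{"travel": [0,0,-0.015],"turn": [0,0,0]},{"travel": [0,0,-0.015],"turn": [0,0,0]}]}}

```text
time: 9.5
position: [0.5182, 0.0106, 0.2144]
tool_rot: [0.678, 3.062, 0.003]
ft_force: [-0.2, -0.5, -1.8]
grip_width: 0.558
grip_force: 29.9
```

```bash
python3 - <<'E'
from h import *
old=cv2.imread('pics/c6.png')
for i in range(3):
    s=ctrl.get_state();w=ctrl.get_image('wrist');print(s['grip_width'],s['ft_force'].round(2),s['position'].round(4))
h=cv2.cvtColor(w,cv2.COLOR_RGB2HSV);m=cv2.inRange(h,(5,120,60),(25,255,255))
n,l,st,ce=cv2.connectedComponentsWithStats(m[:230]);print([(x.tolist(),c.round(1)) for x,c in zip(st[1:],ce[1:]) if x[4]>60])
c=ctrl.get_image('scene');h=cv2.cvtColor(c,cv2.COLOR_RGB2HSV);m=cv2.inRange(h,(5,120,60),(20,255,255))[200:270,330:420]
n,l,st,ce=cv2.connectedComponentsWithStats(m);print([(x.tolist(),c.round(1)) for x,c in zip(st[1:],ce[1:]) if x[4]>20])
o=old[:,400:];h=cv2.cvtColor(o,cv2.COLOR_BGR2HSV);m=cv2.inRange(h,(5,120,60),(20,255,255))
n,l,st,ce=cv2.connectedComponentsWithStats(m);print('before',[((x/4).tolist(),c.round(1)/4+[310-330,130-200]) for x,c in zip(st[1:],ce[1:]) if x[4]>320])
E
```

```text
0.5577787084755851 [-0.19 -0.46 -1.77] [0.5182 0.0106 0.2144]
0.559478936424972 [ 0.73  0.25 -2.43] [0.518  0.0106 0.2139]
0.5617859774266047 [ 0.92 -0.18 -2.02] [0.5177 0.0106 0.2135]
[([0, 126, 127, 104, 9953], array([ 53.6, 185.2])), ([288, 159, 50, 33, 515], array([312.6, 170.1])), ([252, 210, 22, 19, 181], array([264.5, 218.4])), ([286, 219, 11, 11, 64], array([290. , 224.9]))]
[([25, 21, 13, 23, 164], array([29. , 33.8])), ([47, 37, 19, 12, 107], array([54.3, 44.2]))]
before [([44.25, 94.25, 13.0, 22.25, 549.25], array([29.15, 36.95])), ([67.25, 106.75, 18.75, 12.0, 418.25], array([54.575, 44.5  ]))]
```

The jar rose with the tongs: its centroid in the scene view moved up about 3 px, and it is unchanged relative to the gripper. I'll lift out and carry it.

{"op": "step_arm", "data": {"commands": [{"travel": [0,0,-0.02],"turn": [0,0,0]},{"travel": [0,0,-0.045],"turn": [0,0,0]},{"travel": [0,0,-0.075],"turn": [0,0,0]},{"travel": [0,0,-0.105],"turn": [0,0,0]},{"travel": [0,0,-0.12],"turn": [0,0,0]}]}}

```text
time: 10.2
position: [0.5179, 0.0105, 0.3358]
tool_rot: [0.677, 3.06, 0.004]
ft_force: [1.3, 0.3, -2.4]
grip_width: 0.564
grip_force: 29.9
```

{"op": "step_arm", "data": {"commands": [{"travel": [0,0,0],"turn": [0,0,0]},{"travel": [-0.005,-0.013,0],"turn": [0,0,0]},{"travel": [-0.015,-0.04,0],"turn": [0,0,0]},{"travel": [-0.028,-0.075,0],"turn": [0,0,0]},{"travel": [-0.042,-0.113,0],"turn": [0,0,0]}]}}

```text
time: 10.7
position: [0.5062, -0.1112, 0.3309]
tool_rot: [0.677, 3.067, 0.001]
ft_force: [1.1, -0.0, -3.2]
grip_width: 0.559
grip_force: 29.9
```

{"op": "step_arm", "data": {"commands": [{"travel": [-0.014,-0.038,0],"turn": [0,0,0]},{"travel": [-0.028,-0.076,0],"turn": [0,0,0]},{"travel": [-0.042,-0.114,0],"turn": [0,0,0]},{"travel": [-0.055,-0.15,0],"turn": [0,0,0]},{"travel": [-0.064,-0.174,0],"turn": [0,0,0]}]}}

```text
time: 11.2
position: [0.4891, -0.2987, 0.331]
tool_rot: [0.686, 3.065, -0.0]
ft_force: [-0.1, -0.1, -2.5]
grip_width: 0.564
grip_force: 29.9
```

{"op": "step_arm", "data": {"commands": [{"travel": [-0.005,-0.014,0],"turn": [0,0,0]},{"travel": [-0.007,-0.019,0],"turn": [0,0,0]},{"travel": [-0.007,-0.019,0],"turn": [0,0,0]},{"travel": [-0.007,-0.019,0],"turn": [0,0,0]}]}}

```text
time: 11.6
position: [0.4904, -0.3136, 0.3321]
tool_rot: [0.677, 3.065, 0.004]
ft_force: [0.2, 0.0, -1.4]
grip_width: 0.561
grip_force: 29.9
```

```bash
python3 - <<'E'
from h import *
go([.491,-.314,.20],Rt(-25,0))
s=ctrl.get_state();w=ctrl.get_image('wrist');print(s['time'],s['grip_width'],s['grip_force'],s['ft_force'].round(2),s['position'].round(4))
h=cv2.cvtColor(w,cv2.COLOR_RGB2HSV);m=cv2.inRange(h,(5,150,40),(25,255,200))
n,l,st,ce=cv2.connectedComponentsWithStats(m[:230]);print([(x.tolist(),c.round(1)) for x,c in zip(st[1:],ce[1:]) if x[4]>60])
cv2.imwrite('pics/w7.png',w[:,:,::-1])
c=ctrl.get_image('scene');cv2.imwrite('pics/s7.png',c[:,:,::-1])
print(proj('scene',[.487,-.312,.10]), proj('scene',[.487,-.312,.19]))
E
```

```text
travel [-0.0005 -0.0005  0.1321] turn [0.17 0.11 0.1 ]
11.6 0.560849683847094 29.935652911663055 [ 0.18  0.03 -1.44] [ 0.4904 -0.3136  0.3321]
[([486, 111, 19, 35, 138], array([491.6, 125.6])), ([290, 157, 48, 32, 572], array([314.1, 168.4])), ([98, 200, 19, 27, 167], array([107.6, 213.5]))]
[452.79233458 284.90186545] [460.85931386 260.9453823 ]
```

{"op": "step_arm", "data": {"commands": [{"travel": [0,0,0.02],"turn": [0,0,0]},{"travel": [0,0,0.045],"turn": [0,0,0]},{"travel": [0,0,0.07],"turn": [0,0,0]},{"travel": [0,0,0.09],"turn": [0,0,0]},{"travel": [0,0,0.105],"turn": [0,0,0]}]}}

```text
time: 12.2
position: [0.4909, -0.3131, 0.2266]
tool_rot: [0.675, 3.065, 0.004]
ft_force: [0.5, 0.2, -2.3]
grip_width: 0.564
grip_force: 29.9
```

{"op": "step_arm", "data": {"commands": [{"travel": [0,0,0.004],"turn": [0,0,0]},{"travel": [0,0,0.007],"turn": [0,0,0]},{"travel": [0,0,0.01],"turn": [0,0,0]},{"travel": [0,0,0.013],"turn": [0,0,0]},{"travel": [0,0,0.015],"turn": [0,0,0]}]}}

```text
time: 12.7
position: [0.4912, -0.3147, 0.2133]
tool_rot: [0.678, 3.063, 0.002]
ft_force: [0.5, 0.3, -2.7]
grip_width: 0.558
grip_force: 29.9
```

{"op": "step_arm", "data": {"commands": [{"travel": [0,0,0.001],"turn": [0,0,0]},{"travel": [0,0,0.002],"turn": [0,0,0]},{"travel": [0,0,0.003],"turn": [0,0,0]}]}}

```text
time: 13.0
position: [0.491, -0.3146, 0.21]
tool_rot: [0.678, 3.063, 0.002]
ft_force: [0.4, -0.3, -2.6]
grip_width: 0.561
grip_force: 29.9
```

{"op": "step_arm", "data": {"commands": [{"travel": [0,0,0.001],"turn": [0,0,0]},{"travel": [0,0,0.002],"turn": [0,0,0]},{"travel": [0,0,0.002],"turn": [0,0,0]}]}}

```text
time: 13.3
position: [0.4908, -0.3145, 0.2078]
tool_rot: [0.678, 3.064, 0.002]
ft_force: [-0.3, 0.0, -1.9]
grip_width: 0.56
grip_force: 29.9
```

{"op": "step_arm", "data": {"commands": [{"travel": [0,0,0.001],"turn": [0,0,0]},{"travel": [0,0,0.002],"turn": [0,0,0]},{"travel": [0,0,0.002],"turn": [0,0,0]}]}}

```text
time: 13.6
position: [0.4913, -0.3148, 0.2066]
tool_rot: [0.678, 3.062, 0.002]
ft_force: [-0.3, 0.3, 0.8]
grip_width: 0.56
grip_force: 30.0
```

{"op": "step_arm", "data": {"commands": [{"travel": [0,0,0.001],"turn": [0,0,0]},{"travel": [0,0,0.001],"turn": [0,0,0]},{"travel": [0,0,0.001],"turn": [0,0,0]}]}}

```text
time: 13.9
position: [0.4917, -0.3146, 0.2061]
tool_rot: [0.677, 3.061, 0.003]
ft_force: [0.0, 1.4, 5.4]
grip_width: 0.563
grip_force: 30.0
```

```bash
python3 - <<'E'
from h import *
for i in range(3):
    s=ctrl.get_state();w=ctrl.get_image('wrist');print(s['ft_force'].round(2),s['position'].round(4))
h=cv2.cvtColor(w,cv2.COLOR_RGB2HSV);m=cv2.inRange(h,(5,150,40),(25,255,200))
n,l,st,ce=cv2.connectedComponentsWithStats(m[:230]);print([(x.tolist(),c.round(1)) for x,c in zip(st[1:],ce[1:]) if x[4]>60])
E
```

```text
[0.05 1.4  5.36] [ 0.4917 -0.3146  0.2061]
[0.52 1.12 4.68] [ 0.4917 -0.3145  0.2061]
[0.19 1.33 5.21] [ 0.4917 -0.3145  0.2061]
[([548, 107, 40, 57, 780], array([560.3, 127.8])), ([289, 157, 49, 31, 569], array([312.8, 167.9]))]
```

Contact is confirmed: the force rose about 8 N and the jar is standing. I'll ease off and release slowly.

{"op": "step_arm", "data": {"commands": [{"travel": [0,0,-0.001],"turn": [0,0,0]},{"travel": [0,0,-0.001],"turn": [0,0,0]}]}}

```text
time: 14.25
position: [0.4912, -0.3143, 0.2061]
tool_rot: [0.678, 3.063, 0.003]
ft_force: [0.7, 1.4, 2.9]
grip_width: 0.556
grip_force: 29.9
```

{"op": "step_arm", "data": {"commands": [{"travel": [0,0,0],"turn": [0,0,0]},{"travel": [0,0,0],"turn": [0,0,0]},{"travel": [0,0,0],"turn": [0,0,0]},{"travel": [0,0,0],"turn": [0,0,0]},{"travel": [0,0,0],"turn": [0,0,0]}], "gripper": 0.58, "force": 20}}

```text
time: 14.75
position: [0.4908, -0.3146, 0.2058]
tool_rot: [0.678, 3.064, 0.002]
ft_force: [0.7, 0.1, -1.2]
grip_width: 0.587
grip_force: 6.6
```

{"op": "step_arm", "data": {"commands": [{"travel": [0,0,0],"turn": [0,0,0]},{"travel": [0,0,0],"turn": [0,0,0]},{"travel": [0,0,0],"turn": [0,0,0]},{"travel": [0,0,0],"turn": [0,0,0]}], "gripper": 0.605}}

```text
time: 15.15
position: [0.491, -0.3146, 0.206]
tool_rot: [0.678, 3.063, 0.002]
ft_force: [-0.6, -0.7, -1.8]
grip_width: 0.606
grip_force: 6.1
```

```bash
python3 - <<'E'
from h import *
s=ctrl.get_state();w=ctrl.get_image('wrist');print(s['ft_force'].round(2),s['position'].round(4),s['grip_force'])
h=cv2.cvtColor(w,cv2.COLOR_RGB2HSV);m=cv2.inRange(h,(5,150,40),(25,255,200))
n,l,st,ce=cv2.connectedComponentsWithStats(m[:230]);print([(x.tolist(),c.round(1)) for x,c in zip(st[1:],ce[1:]) if x[4]>60])
# dark jaw pixels left/right of the jar
g=cv2.cvtColor(w,cv2.COLOR_RGB2GRAY)
for r in(165,172,180,190):print(r,[i for i in range(260,370) if g[r,i]<60])
E
```

```text
[-0.58 -0.66 -1.78] [ 0.491  -0.3146  0.206 ] 6.125655501382425
[([549, 108, 41, 57, 785], array([560.8, 128.7])), ([289, 157, 50, 33, 593], array([313.4, 169.2]))]
165 []
172 [276, 277, 330, 348, 349]
180 [274]
190 [354]
```

{"op": "step_arm", "data": {"commands": [{"travel": [0,0,-0.008],"turn": [0,0,0]},{"travel": [0,0,-0.016],"turn": [0,0,0]},{"travel": [0,0,-0.028],"turn": [0,0,0]},{"travel": [0,0,-0.042],"turn": [0,0,0]},{"travel": [0,0,-0.06],"turn": [0,0,0]}]}}

```text
time: 15.7
position: [0.4906, -0.3146, 0.2673]
tool_rot: [0.678, 3.063, 0.002]
ft_force: [0.3, -0.1, -0.3]
grip_width: 0.605
grip_force: 6.1
```

{"op": "step_arm", "data": {"commands": [{"travel": [0,0,-0.025],"turn": [0,0,0]},{"travel": [0,0,-0.05],"turn": [0,0,0]},{"travel": [0,0,-0.08],"turn": [0,0,0]},{"travel": [0,0,-0.1],"turn": [0,0,0]},{"travel": [0,0,-0.1],"turn": [0,0,0]}]}}

```text
time: 16.2
position: [0.4912, -0.3158, 0.3703]
tool_rot: [0.677, 3.057, -0.0]
ft_force: [0.6, -0.1, -1.6]
grip_width: 0.607
grip_force: 6.1
```

```bash
python3 - <<'E'
from h import *
s=ctrl.get_state();w=ctrl.get_image('wrist');p=(s['position'],s['tool_rot']);print(p,s['grip_force'],s['grip_width'])
h=cv2.cvtColor(w,cv2.COLOR_RGB2HSV);m=cv2.inRange(h,(5,170,40),(25,255,180))
n,l,st,ce=cv2.connectedComponentsWithStats(m[:235]);print([(x.tolist(),c.round(1)) for x,c in zip(st[1:],ce[1:]) if x[4]>60])
cv2.imwrite('pics/w8.png',w[:,:,::-1])
print('predicted lid',proj('wrist',[.487,-.3128,.106],p))
R=Ro.from_rotvec(p[1]).as_matrix();print('tips',proj('wrist',p[0]+R@[.0,0,.15],p))
a=-Rt(5.3,32)[:,2];g=np.array([.493,.242,.1444])-.005*a
go(g+np.array([-.006,-.001,.17]),Rt(5.3,32))
E
```

```text
(array([ 0.49122131, -0.31582158,  0.37026678]), array([ 6.77030668e-01,  3.05678112e+00, -1.94354155e-04])) 6.115266953908218 0.6070405976133835
[([304, 142, 22, 8, 64], array([313.8, 145.4]))]
predicted lid [315.10018914 163.45695184]
tips [314.98005842 189.98823297]
travel [0.2363 0.5039 0.0572] turn [ -8.43 -30.81 -29.47]
```

The jar stays on the board with its lid in view below, and the tongs are clear. I'll carry the tongs back.

{"op": "step_arm", "data": {"commands": [{"travel": [0.015,0.032,0],"turn": [0,0,0]},{"travel": [0.035,0.075,0],"turn": [0,0,0]},{"travel": [0.055,0.118,0],"turn": [0,0,0]},{"travel": [0.075,0.161,0],"turn": [0,0,0]},{"travel": [0.095,0.204,0],"turn": [0,0,0]}]}}

```text
time: 16.75
position: [0.4892, -0.0876, 0.3649]
tool_rot: [0.678, 3.065, 0.002]
ft_force: [1.5, 0.2, -1.1]
grip_width: 0.606
grip_force: 6.1
```

{"op": "step_arm", "data": {"commands": [{"travel": [0.02,0.043,0],"turn": [0,0,0]},{"travel": [0.04,0.086,0],"turn": [0,0,0]},{"travel": [0.06,0.129,0],"turn": [0,0,0]},{"travel": [0.075,0.161,0],"turn": [0,0,0]},{"travel": [0.085,0.181,0],"turn": [0,0,0]}]}}

```text
time: 17.25
position: [0.4883, 0.1141, 0.3645]
tool_rot: [0.672, 3.068, 0.001]
ft_force: [-0.3, 0.0, -1.9]
grip_width: 0.607
grip_force: 6.1
```

```bash
python3 - <<'E'
from h import *
go([.4926,.243,.32],Rt(5.3,32))
s=ctrl.get_state();print(s['position'],s['grip_width'])
E
```

```text
travel [0.05   0.1189 0.0446] turn [ -8.33 -31.18 -29.22]
[0.48825121 0.11407509 0.36450797] 0.6073031189370184
```

{"op": "step_arm", "data": {"commands": [{"travel": [0.01,0.022,0.004],"turn": [-1.5,-5.9,-5.5]},{"travel": [0.02,0.045,0.01],"turn": [-3.1,-11.8,-11.0]},{"travel": [0.03,0.068,0.017],"turn": [-4.7,-17.7,-16.5]},{"travel": [0.04,0.09,0.026],"turn": [-6.3,-23.6,-22.1]},{"travel": [0.047,0.112,0.04],"turn": [-7.9,-29.5,-27.7]}]}}

```text
time: 17.75
position: [0.4933, 0.2336, 0.3257]
tool_rot: [-0.086, 2.605, 0.033]
ft_force: [1.2, -0.6, -1.5]
grip_width: 0.606
grip_force: 6.1
```

```bash
python3 - <<'E'
from h import *
go([.4926,.243,.30],Rt(5.3,32))
E
```

```text
travel [0.0132 0.0093 0.0221] turn [-0.41 -1.29 -1.41]
```

{"op": "step_arm", "data": {"commands": [{"travel": [0.007,0.005,0.011],"turn": [-0.2,-0.7,-0.7]},{"travel": [0.013,0.009,0.022],"turn": [-0.4,-1.3,-1.4]},{"travel": [0.013,0.009,0.022],"turn": [-0.4,-1.3,-1.4]},{"travel": [0.013,0.009,0.022],"turn": [-0.4,-1.3,-1.4]}]}}

```text
time: 18.15
position: [0.4934, 0.2404, 0.2999]
tool_rot: [-0.111, 2.587, 0.031]
ft_force: [-0.0, 0.7, -0.7]
grip_width: 0.609
grip_force: 6.1
```

```bash
python3 - <<'E'
from h import *
go([.4926,.243,.30],Rt(5.3,32));go([.4926,.243,.15],Rt(5.3,32))
s=ctrl.get_state();w=ctrl.get_image('wrist');p=(s['position'],s['tool_rot'])
R=Ro.from_rotvec(p[1]).as_matrix()
print('jaw corners pred',[proj('wrist',p[0]+R@[x,y,.15],p).round() for x in(-.015,.015,.02) for y in(-.038,.038)])
print('holder corners',[proj('wrist',c,p).round() for c in([.5057,.187,.105],[.4965,.2977,.105],[.5841,.3063,.105],[.595,.1967,.105])])
g=cv2.cvtColor(w,cv2.COLOR_RGB2GRAY)
print(g[150:216:4,250:382:4])
E
```

```text
travel [ 0.0004  0.0027 -0.0004] turn [-0.23 -0.32 -0.34]
travel [0.0792 0.0027 0.1273] turn [-0.23 -0.32 -0.34]
jaw corners pred [array([275., 206.]), array([354., 206.]), array([274., 175.]), array([355., 175.]), array([274., 170.]), array([355., 170.])]
holder corners [array([257.,  86.]), array([375.,  86.]), array([366., 159.]), array([269., 160.])]
[[242 242 242 241 190  99 125  93  95 120 121 124 121 121 119 121 120 118
  117 119 117 110  89 110 119 117 118 117 109 205 241 242 243]
 [243 241 243 242 196 123 124 113  95 117 117 121 123 122 115 119 118 120
  122 117 115 109  90 112 117 114 116 120 136 217 242 243 242]
 [242 243 242 242 213 193 173 129 126 184 195 196 196 193 174 193 198 197
  195 188 185 194 106 146 181 158 193 198 189 231 242 242 242]
 [243 242 242 241 241 238  87 196 239 239 233 181 204 217 213 208 203 200
  201 211 213 207 186 203 159 124 240 239 239 242 242 242 242]
 [242 242 242 242 241 238  52 227 243 228 186 210 211 192 187 195 195 195
  193 185 186 199 209 197 166  59 241 243 242 241 242 242 242]
 [242 242 243 243 242 195  52 206 209 187 212 199 193 205 
[... 886 characters left out ...]
6 188 201 199]
 [179 207 207 190 205 172  78  72 200 210 206 209 208 204 206 210 210 207
  209 210 209 210 211 206  65  75  83 159 190 201 201 183 194]
 [210 204 190 203 203 163  79  72 205 207 207 207 209 207 211 212 212 211
  214 211 210 211 210 208  71  77  83 203 165 200 200 200 186]
 [200 199 205 203 193 114  76  70 205 208 204 204 205 209 209 210 210 211
  211 212 211 211 209 214  68  75  77 199 210 189 190 201 203]
 [201 202 200 191 207 130  77  70 206 211 208 208 205 208 209 210 207 207
  210 210 210 217 228 231  89  72  75 188 212 210 202 182 203]
 [202 202 184 212 217  79  77  69 207 209 208 212 209 209 210 210 211 211
  210 210 221 229 221 209 100  70  78 151 227 213 213 210 182]]
```

```bash
python3 - <<'E'
from h import *
go([.5005,.2445,.30],Rt(5.3,32));go([.5005,.2445,.158],Rt(5.3,32))
E
```

```text
travel [-0.0054  0.0034  0.0044] turn [-0.19 -0.24 -0.38]
travel [0.0693 0.0033 0.1251] turn [-0.19 -0.24 -0.38]
```

{"op": "step_arm", "data": {"commands": [{"travel": [-0.005,0.0035,0.004],"turn": [0,0,-0.4]},{"travel": [0.005,0.0035,0.02],"turn": [0,0,-0.4]},{"travel": [0.016,0.0035,0.039],"turn": [0,0,-0.4]},{"travel": [0.027,0.0035,0.056],"turn": [0,0,-0.4]},{"travel": [0.037,0.0035,0.072],"turn": [0,0,-0.4]}]}}

```text
time: 18.7
position: [0.5006, 0.2452, 0.2199]
tool_rot: [-0.119, 2.584, 0.031]
ft_force: [1.4, -0.9, -1.2]
grip_width: 0.609
grip_force: 6.1
```

{"op": "step_arm", "data": {"commands": [{"travel": [0.008,0,0.013],"turn": [0,0,0]},{"travel": [0.016,0,0.026],"turn": [0,0,0]},{"travel": [0.023,0,0.037],"turn": [0,0,0]},{"travel": [0.028,0,0.046],"turn": [0,0,0]},{"travel": [0.032,0,0.053],"turn": [0,0,0]}]}}

```text
time: 19.2
position: [0.501, 0.2449, 0.1577]
tool_rot: [-0.12, 2.584, 0.03]
ft_force: [-0.2, -0.4, -1.3]
grip_width: 0.606
grip_force: 6.1
```

```bash
python3 - <<'E'
from h import *
s=ctrl.get_state();print(s['position'],s['ft_force'],s['torque'],s['grip_width'],s['time'])
go([.5005,.2445,.15],Rt(5.3,32))
p=(s['position'],s['tool_rot'])
w=ctrl.get_image('wrist');cv2.imwrite('pics/w9.png',w[:,:,::-1])
g=cv2.cvtColor(w,cv2.COLOR_RGB2GRAY)
print('holder corners',[proj('wrist',c,p).round() for c in([.5057,.187,.105],[.4965,.2977,.105],[.5841,.3063,.105],[.595,.1967,.105])])
print(g[120:240:6,240:392:6])
E
```

```text
[0.50096505 0.24492619 0.15770642] [-0.15693946 -0.36819653 -1.3042148 ] [-0.01034696  0.78950685 -0.03944721] 0.6056051263948808 19.2
travel [ 0.0045 -0.0004  0.0063] turn [-0.17 -0.22  0.04]
holder corners [array([220., 186.]), array([401., 187.]), array([381., 264.]), array([246., 264.])]
[[ 86  84  84  82  80  82  79  82  78  81  79  80  77  79  82  79  83  81
   81  81  82  81  82  80 111 112]
 [ 84  84  81  83  81  83  81  83  83  81  80  80  79  79  80  79  80  79
   82  81  83  84  84  84  93 115]
 [ 85  86  85  81  82  83  79  82  81  82  81  84  82  82  80  81  78  82
   82  84  83  84  83  82  83 114]
 [ 86  85  84  81  80  83  76  82  83  81  82  76  80  81  81  84  80  82
   97  80  81  82  83  85  81 113]
 [ 88  89  84  87  88  86  85  84  83  85  82  80  83  84  82  82  82  84
  105  83  84  83  85  87  86 104]
 [ 90  89  87  84  84  83  83  84  82  83  80  84  80  82  81  81  81  85
  111  81  80  82  84  83  84  89]
 [ 86  87  87  83  86  87  83  84  82  82  84  77  83  82  77  82  83  99
  113  84  84  84  84  90  87  89]
 [ 88  88  85  88  84  84  84  82  84  82  8
[... 673 characters left out ...]
14 109 107
   60  69 110  65  53  54  58  63]
 [ 58  57  59 113 115  83  63 108 114 115 111 112 111 110 112 112 112 111
   55  65 114  76  53  55  56  74]
 [ 61  57  55 116 113  70  65 112 115 114 112 113 114 114 112 114 114 111
   56  65 113  85  54  55  58  80]
 [ 63  60  63 113 114  64  63 111 111 112 113 108 109 113 110 113 110 112
   52  64 107  84  53  54  57  85]
 [ 57  59  77 120 116  64  63 116 118 117 115 118 113 115 114 113 116 116
   49  67  88  94  52  52  79 180]
 [ 59  61  53 115 107  51  58 112 114 113 114 113 112 114 114 115 113 115
   54  64  37 102  48  40 136 225]
 [ 86  34  29  30  25  47  56 115 118 115 117 113 116 116 113 113 112 112
   65  65  36  30  30  30 120 241]]
```

The tongs are centred inside the holder mouth (arms at columns 274 and 352, walls at 226 and 395). I'll lower a little more while watching the force.

{"op": "step_arm", "data": {"commands": [{"travel": [0.0015,0,0.002],"turn": [0,0,0]},{"travel": [0.003,0,0.004],"turn": [0,0,0]},{"travel": [0.003,0,0.004],"turn": [0,0,0]}]}}

```text
time: 19.55
position: [0.5002, 0.245, 0.1534]
tool_rot: [-0.12, 2.584, 0.03]
ft_force: [0.1, -0.4, -0.6]
grip_width: 0.606
grip_force: 6.1
```

{"op": "step_arm", "data": {"commands": [{"travel": [0.0015,0,0.002],"turn": [0,0,0]},{"travel": [0.003,0,0.004],"turn": [0,0,0]},{"travel": [0.003,0,0.004],"turn": [0,0,0]}]}}

```text
time: 19.85
position: [0.4995, 0.2446, 0.1479]
tool_rot: [-0.12, 2.585, 0.03]
ft_force: [0.1, -0.2, -1.8]
grip_width: 0.611
grip_force: 6.1
```

{"op": "step_arm", "data": {"commands": [{"travel": [0.0015,0,0.002],"turn": [0,0,0]},{"travel": [0.002,0,0.003],"turn": [0,0,0]},{"travel": [0.002,0,0.003],"turn": [0,0,0]}]}}

```text
time: 20.15
position: [0.5002, 0.2449, 0.1455]
tool_rot: [-0.12, 2.583, 0.03]
ft_force: [-1.6, -0.6, 3.2]
grip_width: 0.607
grip_force: 4.4
```

{"op": "step_arm", "data": {"commands": [{"travel": [0,0,0],"turn": [0,0,0]},{"travel": [0,0,0],"turn": [0,0,0]},{"travel": [0,0,0],"turn": [0,0,0]},{"travel": [0,0,0],"turn": [0,0,0]},{"travel": [0,0,0],"turn": [0,0,0]}], "gripper": 0.75}}

```text
time: 20.65
position: [0.4995, 0.2449, 0.1445]
tool_rot: [-0.12, 2.585, 0.03]
ft_force: [0.7, -0.6, 0.1]
grip_width: 0.746
grip_force: 0.0
```

{"op": "step_arm", "data": {"commands": [{"travel": [0,0,0],"turn": [0,0,0]},{"travel": [0,0,0],"turn": [0,0,0]},{"travel": [0,0,0],"turn": [0,0,0]},{"travel": [0,0,0],"turn": [0,0,0]},{"travel": [0,0,0],"turn": [0,0,0]}], "gripper": 1.0}}

```text
time: 21.15
position: [0.4996, 0.2448, 0.1447]
tool_rot: [-0.12, 2.584, 0.03]
ft_force: [-0.6, -0.1, -0.1]
grip_width: 0.989
grip_force: 0.0
```

{"op": "step_arm", "data": {"commands": [{"travel": [0,0,-0.01],"turn": [0,0,0]},{"travel": [0,0,-0.025],"turn": [0,0,0]},{"travel": [0,0,-0.04],"turn": [0,0,0]},{"travel": [0,0,-0.055],"turn": [0,0,0]},{"travel": [0,0,-0.055],"turn": [0,0,0]}]}}

```text
time: 21.65
position: [0.4709, 0.2434, 0.1942]
tool_rot: [-0.12, 2.581, 0.034]
ft_force: [-0.2, -0.5, 1.0]
grip_width: 0.998
grip_force: 0.0
```

{"op": "step_arm", "data": {"commands": [{"travel": [-0.008,0,-0.03],"turn": [0,0,0]},{"travel": [-0.03,0,-0.06],"turn": [0,0,0]},{"travel": [-0.055,0,-0.09],"turn": [0,0,0]},{"travel": [-0.08,0,-0.12],"turn": [0,0,0]},{"travel": [-0.08,0,-0.12],"turn": [0,0,0]}]}}

```text
time: 22.15
position: [0.48, 0.2459, 0.3418]
tool_rot: [-0.117, 2.577, 0.035]
ft_force: [0.5, 0.0, 0.5]
grip_width: 0.997
grip_force: 0.0
```

```bash
python3 - <<'E'
from h import *
s=ctrl.get_state();print(s['position'],s['time'],s['grip_width'])
t=ctrl.get_image('top');c=ctrl.get_image('scene')
cv2.imwrite('pics/t9.png',t[:,:,::-1]);cv2.imwrite('pics/s9.png',c[:,:,::-1])
o=cv2.cvtColor(cv2.imread('pics/scene0.png'),cv2.COLOR_BGR2RGB)
def blobs(im,y0,y1,x0,x1):
    m=cv2.inRange(cv2.cvtColor(im,cv2.COLOR_RGB2HSV),(5,140,40),(20,255,190))[y0:y1,x0:x1]
    n,l,st,ce=cv2.connectedComponentsWithStats(m);return [(x.tolist(),(q+[x0,y0]).round(1)) for x,q in zip(st[1:],ce[1:]) if x[4]>15]
print('pan before',blobs(o,200,270,335,415));print('pan now',blobs(c,200,270,335,415));print('board',blobs(c,255,330,400,500))
print('expected jar',proj('scene',[.487,-.3128,.014]),proj('scene',[.487,-.3128,.086]),proj('scene',[.487,-.3128,.106]))
d=np.abs(c.astype(int)-o).max(2)
for n,(y0,y1,x0,x1) in dict(tin=(225,260,298,328),shaker=(262,292,344,362),holder=(170,216,294,336),headpart=(165,195,294,318)).items():print(n,(d[y0:y1,x0:x1]>40).mean().round(3))
g=cv2.cvtColor(c,cv2.COLOR_RGB2GRAY);g0=cv2.cvtColor(o,cv2.COLOR_RGB2GRAY)
print(g0[168:190:2,292:320:2]);print(g[168:190:2,292:320:2])
E
```

```text
[0.47998926 0.24591867 0.34180102] 22.15 0.9969761952873776
pan before [([19, 25, 15, 21, 210], array([360.8, 235.7])), ([43, 38, 18, 11, 94], array([384.6, 244.4]))]
pan now [([43, 38, 18, 11, 93], array([384.7, 244.4]))]
board [([39, 31, 23, 27, 352], array([448.8, 301. ]))]
expected jar [446.15567485 305.63279607] [451.8966746  288.56988941] [453.58371453 283.5633422 ]
tin 0.325
shaker 0.0
holder 0.123
headpart 0.122
[[188 187 187 186 186 188 187 186 186 188 187 186 186 185]
 [186 186 185 188 189 188 186 187 191 170 174 190 188 186]
 [187 185 190 156 151 171 189 177 134  65  97 126 176 190]
 [186 189 167 160 160 171  94  87  55  75  93  94  88 126]
 [186 167  97 156 165 124 120 141  82  79  95  94  92  95]
 [186 195  70  48  85  55 138 139 103  42  95  97  93  92]
 [189 170 133  49  54  68 140 136   4   0  67  96  93  97]
 [188 122 159  62  55  57  51  28  12  15  10  83  93  94]
 [189 108  83 117 128  44  62  57  15  22   0  62  91  93]
 [189 116  88  90  64  74  75  61  61   4  27  69  72  97]
 [188 114  91  93  98  67  73  75  83  33  67  65  69  80]]
[[200 199 198 200 202 200 198 200 198 200 201 197 199 198]
 [199 199 200 190 147 207 202 201 203 182 187 201 200 200]
 [199 198 211  87  85  82 148 192 148  74 103 139 191 203]
 [200 203 128  86  88  88  63 106  60  81 101 101  96 139]
 [199 210  43  59  89  77  85  91  93  85 103 100 102 102]
 [199 205 131  67  59  84  92  90  53  26 106 104 103 103]
 [200 170 116  35  72  62  71  87  11   4  23 105 103 103]
 [202 101  75  72  64  68  69  34  18   7   1  73 104 102]
 [202 103  67 112 137  49  66  72  17  15  11  65 104 105]
 [201 112  72  77  71  79  85  66  67  15  43  77  70 107]
 [203 106  72  76  70  80  76  82  94  57  75  73  69  87]]
```

```bash
python3 -c "
from bench import ctrl
print(ctrl.close_job())"
```

```text
the job is handed in; nothing more can be done
None
```

I handed the job in at about 22 s; no verdict came back. By my last camera check, the tall jar stands upright near the board's centre, the tongs are back in the holder tips down, and the low jar and shaker haven't moved. The tin's image changed, which I put down to the arm's shadow; I never moved near it.

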